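Expose a printing plate: load the tray, shut it, hold the spring shutter open at the mark

ROBOT

A 6-joint arm with a two-finger parallel gripper is mounted at the origin on the work surface. World frame = base frame: x ahead of the robot, y to its left, z up, the work surface at z = 0. Lengths are in m, angles in rad, forces in N, time in s.
With the tool pointing down it reaches from about 0.3 to 0.85 m from the base axis. Payload 5.4 kg.
Tool frame: the origin (TCP) lies midway between the tips of the shut fingers; the grasp point (between the pads) lies 19 mm behind it (ctrl.tcp_to_grasp is the distance from the TCP to the grasp point, in m); z points along the fingers, y is the direction in which the jaws open and shut (so a half turn about z gives the same grasp; the last joint's range is limited). The gripper opens to 85 mm and grips with 20 to 120 N. Pads are 22 mm wide; open, the fingers measure 114 mm over their backs; the gripper's body (76 mm by 85 mm) begins 54 mm behind the grasp point. The pads swing forward as they close: fully open they stand 13 mm farther back than shut.
Start: joints at [-1.446, 0.158, 1.597, -0, 1.386, -0.21], TCP at [0.189, -0.543, 0.231] pointing down, gripper open.
Joint ranges: [-2.91, 2.91], [-0.94, 2.29], [0.18, 2.7], [-1.29, 4.43], [0.17, 2.64], [-3, 3]. Speed limits (rad/s): [2.57, 2.57, 3.14, 3.14, 3.14, 3.14].

INTERFACE

Orientations are given as a unit quaternion [x, y, z, w].
In Python, from rig import ctrl, capture, order gives the robot as it stands.
- The arm moves only by the shell command python3 -m handwheel 'ROWS' [FORCE]. ROWS is JSON, a list of rows, each an object with "xyz": the shift along the world's x, y, z in m, a list of three; "rot": the turn, a rotation vector about the world's x, y, z in rad, a list of three; "hand": the opening, from 0 (shut) to 1 (fully open). A call has exactly 8 rows; each row is the pose to reach, as a shift and turn from the pose commanded when the call began; what a row does not reach only later rows make up. A row lasts 1/10 s, in which the tool goes at most 50 mm and 8.59 degrees, less where a joint would pass 70% of its speed; a pose out of reach is approached as far as the arm can. A call with a gripper value outside its range is refused whole. The fingers move at their own pace and stop on an object; FORCE is the grip in N (left out, the last holds). Time passes only in rows, so rows that repeat a pose let the fingers close, or fill a call up. It gives the time, the measured TCP pose, the force and the opening at its end, in the units of the state.
- ctrl.state(): the state, without advancing time (a new reading comes with each control period).
- capture(name): name is "scene" or "top"; returns a dict with "img" (384x512x3 uint8, blue, green, red), "camera_matrix" (3x3 intrinsics, pixels), "eye" and "attitude" of the camera in the world. Camera axes: x right, y down, z forward; pixel columns grow to the right and rows downward; lengths in m; the calibration is good to about 2 mm. A picture is of the moment at which its call begins. There is no depth.
- order.job_done(): hands the job in, once; it reports no verdict.
The state is a dict: "time_s": time; "joint_positions": joint angles; "qd": joint speeds; "joint_efforts": joint torques, N m; "ee_pos": TCP position; "eef_rot": TCP orientation; "contact_force": force on the tool from outside, world axes, zero at the start; "moment": the same for the moment, N m; "finger_gap": finger opening in m.
Only numpy, scipy, OpenCV 4.12 (cv2) and the standard library are available. Lean on these libraries where they do the work, as an engineer would, in place of code of your own. Each camera call takes 0.05 s, during which the arm holds its last target.

TASK

Put the wooden printing block with the green plate into the open tray of the exposure box, lying flat with its plate up, let go of it, and slide the tray fully home. Only then pull the orange spring-return shutter handle on top of the box out towards the robot until its pointer stands inside the red mark, and finish while still holding it there: it springs back if released. Leave everything else on the table where it is.

Things in the scene. Friction and masses are not known exactly. Their poses are not given: they have to be found in the camera images.
- block_center (a point): centre (half-way up) of the loose wooden printing block with the GREEN plate on top, 70 (x) x 45 (y) x 30 (z) mm, about 90 g, lying plate up on the table at the left or right of the box; x along its length, z up through the plate
- tray_in (a point): centre of the tray's inner floor. The tray is an open aluminium drawer, inside 150 (x) x 130 (y) mm, side walls 6 mm thick standing 35 mm over this floor, with a blue front panel (154 wide, 15 thick, 70 high, its top 62 mm over this floor) at its -x end. The floor is 18 mm above the table. Axes as the box: -x points out of the box towards the robot, y to the left along its front, z up. Starts pulled out, all but the last 5 to 25 mm of it clear of the box
- tray_front (a point): middle of the outer face of the tray's blue front panel, 66 mm above the table, 14 mm below the panel's top edge: push here towards +x of the tray to shut it; 29 mm below the box's roof. Axes as the box
- tray (a joint): how far the tray is pulled out, m: 0 fully home (panel flat against the box's front), 0.15 fully out; light drawer friction of 1 to 2 N, stays where it is left
- shutter_handle (a point): grip point in the orange shutter handle on the box's roof, moving with it: an upright paddle 16 (x) x 40 (y) x 50 mm (7 to 57 mm above the roof); this point is on its axis 34 mm above the roof (129 mm above the table), 2 mm above the paddle's middle. Below it a steel foot 50 (x) x 38 (y), 7 mm high; a flat pointer reaches out at its +y side, 60 mm from the axis. Axes as the box; it slides along -x (out, towards the robot)
- shutter (a joint): how far the shutter is pulled out, m: 0 shut, stop at 0.09. A spring pulls it back: about 3 N at 0 rising by 0.6 N per 10 mm to about 8 N; springs shut when let go
- mark_line (a point): the red mark, a painted band 10 mm wide (along the slide) on the white scale beside the slide at +y. This point is where shutter_handle lies when the pointer is at the band's middle (the band itself is 66 mm to +y and 34 mm lower, on the roof). 40 to 68 mm from the shut position. Axes as the box
- unit: the grey UV exposure box, fixed: 240 (x) x 260 (y) x 95 mm high; origin at the centre of its underside; its front is at x = -120 mm, facing the robot; the tray slides in at the middle of the front and the shutter slides on the roof along x, at y = 0
- spare_center (a point): centre of a second, like block with a WHITE plate, on the other side of the box: leave alone
- mug: blue mug, radius 40, 90 mm high, origin under its centre: leave alone
- glass: drinking glass, radius 35, 100 mm high, origin under its centre: leave alone
- pinkpot: pink paint jar, radius 33, 80 mm high, origin under its centre: leave alone
- ochrepot: orange-yellow paint jar, radius 33, 80 mm high, origin under its centre: leave alone
- knife: palette knife lying flat, 190 mm long: leave alone
Mind the look-alikes: they are no part of the job. Leave any purple or yellow look-alike of the part that bears block_center alone.

How it is judged:
By the outcome, as a careful person would: the job done as asked, in the order asked, and still so for the second after the job is handed in, while the arm keeps its last pose, push and grip.
It also fails if it takes over 64 s, if anything falls off the work surface, if the arm or the gripper's body presses on something with over 40 N, if the wrist force passes 120 N, or if a joint passes its speed limit or range.

## Working session

There is one attempt and no reset: what is moved stays moved. The work goes in short steps, Python scripts to look and compute and a shell command to move; the robot and the scene stay as the last step left them, time stands still between calls to the robot, and variables do not carry over. Pictures are saved under pics/ and viewed, and the job is handed in when it is done.

```bash
mkdir -p pics; ls; python3 - <<'E'
from rig import ctrl,capture,order
import cv2
for n in("scene","top"):
    c=capture(n); cv2.imwrite(f"pics/{n}0.png",c["img"]); print(n,c["camera_matrix"],c["eye"],c["attitude"])
print(ctrl.state(), ctrl.tcp_to_grasp)
E
```

```text
pics
scene [[455.37536256   0.         253.60752049]
 [  0.         455.37536256 187.84429332]
 [  0.           0.           1.        ]] [1.50005066 0.5870337  0.82613595] [ 0.44458585  0.7598208  -0.41461509 -0.23045629]
top [[426.23286471   0.         255.2873938 ]
 [  0.         426.23286471 195.83042736]
 [  0.           0.           1.        ]] [4.18719124e-01 1.18031405e-03 1.61083397e+00] [ 0.70710333 -0.7058981   0.02603912 -0.03216698]
{'time_s': 0.1, 'joint_positions': array([-1.44609466e+00,  1.58994771e-01,  1.59808348e+00, -1.39445463e-05,
        1.38616133e+00, -2.10079898e-01]), 'qd': array([-1.99100771e-03, -3.12099127e-03, -3.17705372e-03,  1.09683433e-04,
        6.60871464e-05, -1.51035130e-03]), 'joint_efforts': array([ 4.95008408e-04, -3.96991146e+01, -3.32337463e+01, -6.05338687e-05,
        4.16771014e-03, -2.14321966e-05]), 'ee_pos': array([ 0.18884447, -0.54255458,  0.23042185]), 'eef_rot': array([ 9.86022296e-01,  1.66611384e-01,  2.82958420e-05, -8.23007127e-04]), 'contact_force': array([ 0.42512668, -0.55728511,  0.51527644]), 'moment': array([-0.03144561,  0.03104918, -0.00231716]), 'finger_gap': 0.08556096647842294} 0.0187
```

View pics/scene0.png

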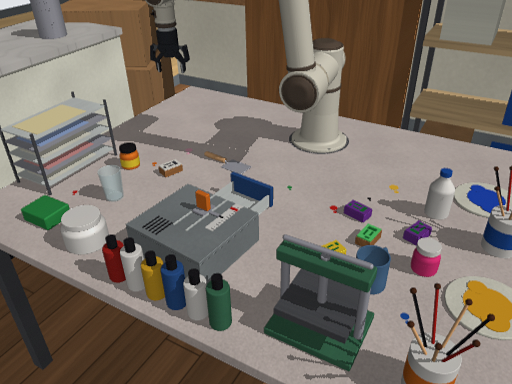

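View pics/top0.png

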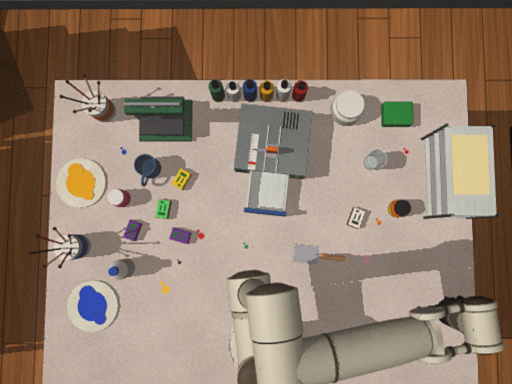

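The top view shows the green block near (163,209), with yellow at (181,179) and purple at (180,236) and (132,230). The box is near (272,140), its tray at (267,193) and the white-plate spare at (356,217). I'll enlarge the crops next.

```bash
cat > h.py <<'E'
import numpy as np,cv2
from scipy.spatial.transform import Rotation as R
def ray(c,u,v):
    K=np.array(c["camera_matrix"]);d=np.linalg.solve(K,[u,v,1.]);return np.array(c["eye"]),R.from_quat(c["attitude"]).apply(d)
def onz(c,u,v,z):
    e,d=ray(c,u,v);return e+d*(z-e[2])/d[2]
def proj(c,p):
    q=R.from_quat(c["attitude"]).inv().apply(np.array(p)-c["eye"]);q=np.array(c["camera_matrix"])@q;return q[:2]/q[2]
def crop(img,x0,y0,w,h,s,name):
    cv2.imwrite(name,cv2.resize(img[y0:y0+h,x0:x0+w],None,fx=s,fy=s,interpolation=cv2.INTER_CUBIC))
E
python3 - <<'E'
from rig import capture
from h import *
t=capture("top");s=capture("scene")
print(proj(t,[0.4,0,0]),proj(t,[.5,0,0]),proj(t,[.4,.1,0]), proj(s,[.4,0,0]))
crop(t["img"],110,150,110,100,7,"pics/g_top.png")
crop(t["img"],225,95,100,125,4.8,"pics/box_top.png")
crop(s["img"],120,160,160,120,5,"pics/box_scene.png")
crop(s["img"],310,180,130,100,6,"pics/g_scene.png")
hsv=cv2.cvtColor(t["img"],cv2.COLOR_BGR2HSV)
m=cv2.inRange(hsv,(45,120,90),(75,255,255));m[:, :140]=0;m[:,200:]=0;m[:190]=0;m[230:]=0
cs,_=cv2.findContours(m,cv2.RETR_EXTERNAL,cv2.CHAIN_APPROX_NONE)
for k in cs:
  if cv2.contourArea(k)>10: r=cv2.minAreaRect(k);print(r,onz(t,*r[0],.03)); P=np.array([onz(t,*b,.03)[:2] for b in cv2.boxPoints(r)]);print(P)
E
```

```text
[259.26767071 236.00226368] [259.30182554 209.44553537] [232.70400589 235.94464956] [270.300733   188.96548007]
((162.5192413330078, 208.4038543701172), (10.59027099609375, 17.454336166381836), 11.309932708740234) [0.50177829 0.35999537 0.03      ]
[[0.47377984 0.38513052]
 [0.5375528  0.37370777]
 [0.52985051 0.334794  ]
 [0.46614142 0.34633573]]
```

View pics/g_top.png

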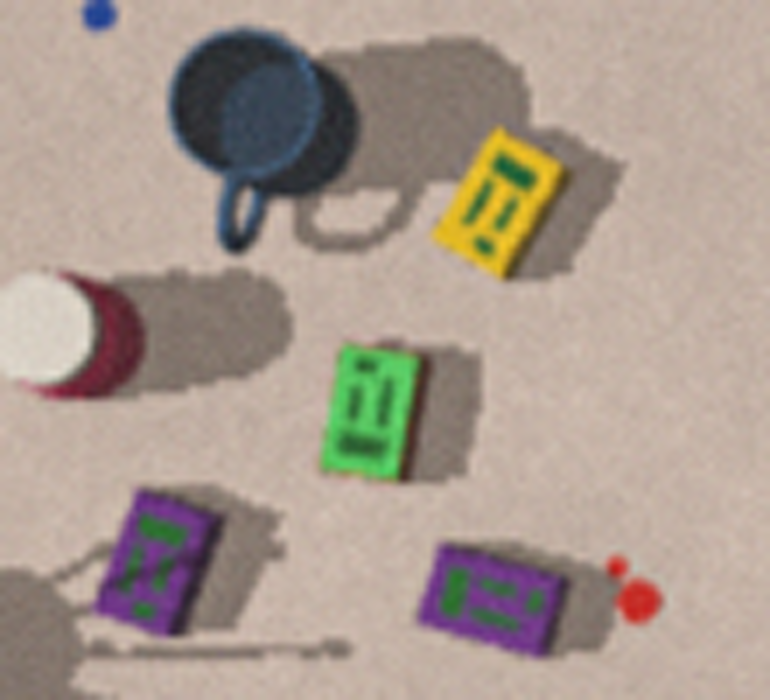

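View pics/box_top.png

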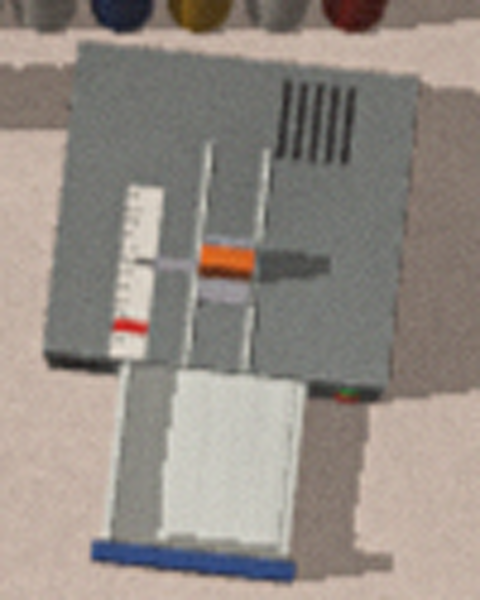

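View pics/box_scene.png

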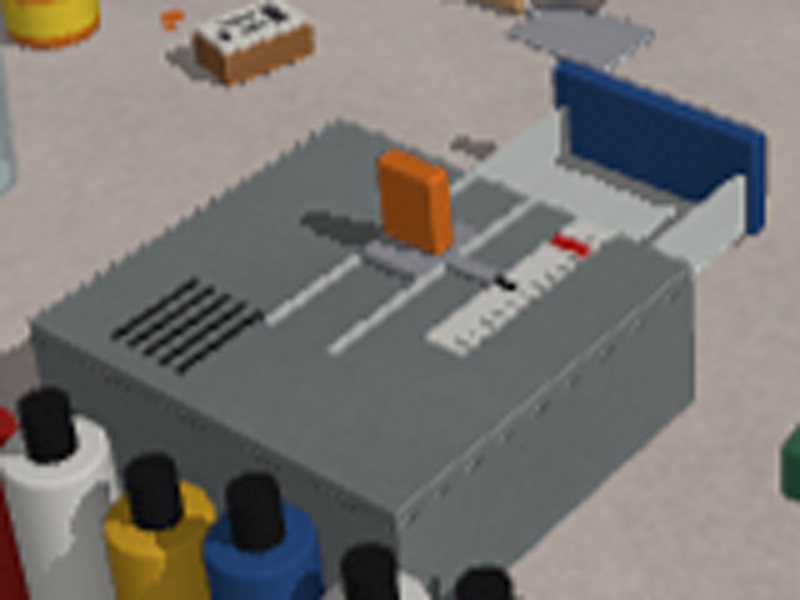

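View pics/g_scene.png

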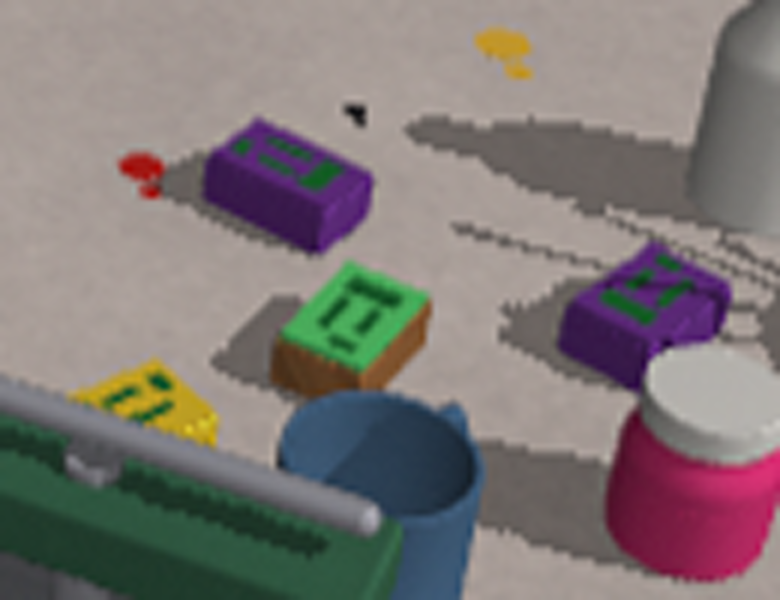

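The green block's corners in the 7x crop are (342,345), (425,352), (403,480), (321,470). In the box crop (4.8x) the roof corners are about (80,43), (418,76), (387,386), (47,353), the pointer is at (140,262) and the red band's middle at (130,327). Next I cast rays for these.

```bash
python3 - <<'E'
from rig import capture
from h import *
t=capture("top");s=capture("scene")
def T(c,x0,y0,f,p): return ((p[0]+.5)/f-.5+x0,(p[1]+.5)/f-.5+y0)
def show(n,pts,x0,y0,f,z,c=t):
    P=np.array([onz(c,*T(c,x0,y0,f,p),z)[:2] for p in pts]); print(n,P.round(4).tolist(),'mean',P.mean(0).round(4)); return P
P=show("block top",[(342,345),(425,352),(403,480),(321,470)],110,150,7,.03)
d=P[0]+P[1]-P[2]-P[3];print('yaw',np.degrees(np.arctan2(d[1],d[0])), [np.linalg.norm(P[i]-P[(i+1)%4]) for i in range(4)])
Q=show("block scene",[(350,262),(432,297),(358,372),(275,340)],310,180,6,.03,s)
P=show("roof top",[(80,43),(418,76),(387,386),(47,353)],225,95,4.8,.095)
d=P[0]+P[1]-P[2]-P[3];print('yaw',np.degrees(np.arctan2(d[1],d[0])),[np.linalg.norm(P[i]-P[(i+1)%4]) for i in range(4)])
Q=show("roof scene",[(342,122),(692,262),(400,522),(32,322)],120,160,5,.095,s)
show("panel top back edge TL TR, front BL BR",[(93,543),(296,563),(293,580),(92,561)],225,95,4.8,.08)
show("panel scene top:",[(557,66),(765,133),(752,138),(570,62)],120,160,5,.08,s)
show("handle top",[(228,250)],225,95,4.8,.152)
show("handle scene top",[(381,155),(400,150),(449,170),(428,178)],120,160,5,.152,s)
show("mark,pointer",[(130,327),(140,262)],225,95,4.8,.097)
show("mark,pointer sc",[(571,245),(506,284)],120,160,5,.097,s)
E
```

```text
block top [[0.5374, 0.376], [0.5337, 0.3316], [0.4656, 0.3421], [0.4708, 0.3858]] mean [0.5019 0.3589]
yaw -8.53960353154691 [np.float64(0.04448676174043104), np.float64(0.06886674510022336), np.float64(0.043998925817984556), np.float64(0.06723855822075382)]
block scene [[0.4638, 0.3463], [0.4713, 0.3877], [0.5393, 0.3746], [0.5355, 0.3348]] mean [0.5025 0.3609]
roof top [[0.8802, 0.0661], [0.8546, -0.1893], [0.6188, -0.1642], [0.6434, 0.0897]] mean [ 0.7493 -0.0494]
yaw -5.885711715024296 [np.float64(0.25670109435013583), np.float64(0.23718280642997872), np.float64(0.2550000572893262), np.float64(0.23798557519684946)]
roof scene [[0.6188, -0.1603], [0.6416, 0.0914], [0.8845, 0.0719], [0.8531, -0.1874]] mean [ 0.7495 -0.0461]
panel top back edge TL TR, front BL BR [[0.5021, 0.0552], [0.4873, -0.0968], [0.4746, -0.0945], [0.4886, 0.0559]] mean [ 0.4881 -0.0201]
panel scene top: [[0.484, -0.0952], [0.4901, 0.0558], [0.4985, 0.0516], [0.476, -0.0905]] mean [ 0.4871 -0.0196]
handle top [[0.7101, -0.044]] mean [ 0.7101 -0.044 ]
handle scene top [[0.704, -0.0638], [0.6951, -0.0577], [0.6985, -0.0235], [0.71, -0.029]] mean [ 0.7019 -0.0435]
mark,pointer [[0.6628, 0.0276], [0.712, 0.0202]] mean [0.6874 0.0239]
mark,pointer sc [[0.6618, 0.0271], [0.7083, 0.0153]] mean [0.6851 0.0212]
```

```bash
python3 -m handwheel '[{"xyz":[0.02,0.03,0],"rot":[0,0,-0.03],"hand":1},{"xyz":[0.05,0.08,0],"rot":[0,0,-0.09],"hand":1},{"xyz":[0.075,0.12,0],"rot":[0,0,-0.15],"hand":1},{"xyz":[0.1,0.16,0],"rot":[0,0,-0.2],"hand":1},{"xyz":[0.125,0.2,0],"rot":[0,0,-0.25],"hand":1},{"xyz":[0.15,0.24,0],"rot":[0,0,-0.3],"hand":1},{"xyz":[0.175,0.28,0],"rot":[0,0,-0.35],"hand":1},{"xyz":[0.2,0.32,0],"rot":[0,0,-0.4],"hand":1}]' 40
python3 -m handwheel '[{"xyz":[0.015,0.04,0],"rot":[0,0,-0.05],"hand":1},{"xyz":[0.03,0.08,0],"rot":[0,0,-0.1],"hand":1},{"xyz":[0.04,0.12,0],"rot":[0,0,-0.1],"hand":1},{"xyz":[0.05,0.16,0],"rot":[0,0,-0.1],"hand":1},{"xyz":[0.06,0.2,0],"rot":[0,0,-0.1],"hand":1},{"xyz":[0.07,0.24,0],"rot":[0,0,-0.1],"hand":1},{"xyz":[0.08,0.28,0],"rot":[0,0,-0.1],"hand":1},{"xyz":[0.09,0.32,0],"rot":[0,0,-0.1],"hand":1}]'
```

```text
time_s: 1.1
ee_pos: [0.3896, -0.2213, 0.2315]
eef_rot: [0.999, -0.034, 0.0, 0.0]
contact_force: [0.7, 0.3, -0.1]
finger_gap: 0.0855
time_s: 1.9
ee_pos: [0.4791, 0.0987, 0.2314]
eef_rot: [0.997, -0.082, 0.0, 0.0]
contact_force: [1.4, -1.2, 0.3]
finger_gap: 0.0853
```

```bash
python3 -m handwheel '[{"xyz":[0.003,0.04,0],"rot":[0,0,0],"hand":1},{"xyz":[0.008,0.085,0],"rot":[0,0,0],"hand":1},{"xyz":[0.012,0.13,0],"rot":[0,0,0],"hand":1},{"xyz":[0.016,0.175,-0.01],"rot":[0,0,0],"hand":1},{"xyz":[0.02,0.21,-0.04],"rot":[0,0,0],"hand":1},{"xyz":[0.022,0.24,-0.07],"rot":[0,0,0],"hand":1},{"xyz":[0.023,0.255,-0.1],"rot":[0,0,0],"hand":1},{"xyz":[0.023,0.261,-0.13],"rot":[0,0,0],"hand":1}]'
python3 - <<'E'
from rig import capture,ctrl
from h import *
t=capture("top");s=capture("scene");print(ctrl.state()["ee_pos"])
crop(t["img"],110,150,110,100,6,"pics/g1_top.png")
crop(s["img"],310,140,130,130,5,"pics/g1_scene.png")
E
```

```text
time_s: 2.7
ee_pos: [0.5016, 0.3597, 0.0999]
eef_rot: [0.997, -0.082, 0.0, -0.0]
contact_force: [0.5, -0.4, 0.0]
finger_gap: 0.0856
[0.49819118 0.35719086 0.09605232]
```

View pics/g1_scene.png

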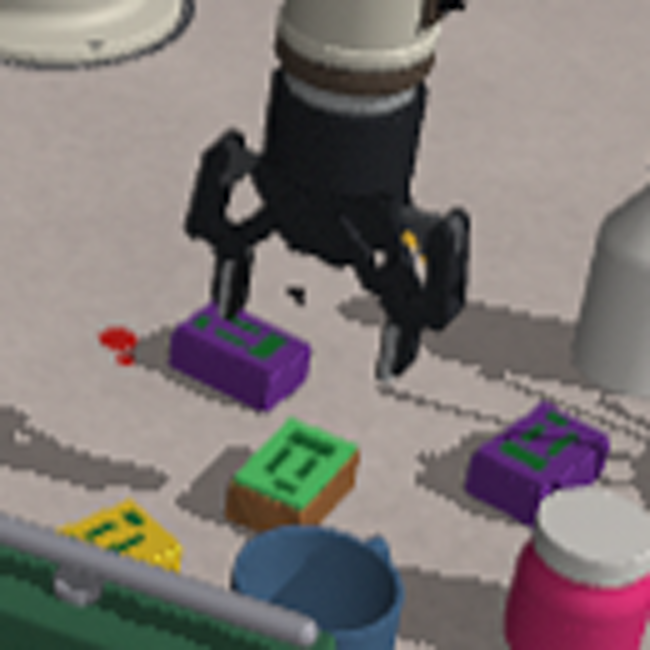

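The open gripper hangs over the green block, at (295,470) in the crop, with clear room around it. The pose reading changed between calls, so I'll check it.

```bash
python3 - <<'E'
from rig import ctrl
for i in range(3): s=ctrl.state();print(s["time_s"],s["ee_pos"],s["qd"].round(4))
E
python3 -m handwheel '[{"xyz":[0,0,-0.005],"rot":[0,0,0],"hand":1},{"xyz":[0,0,-0.01],"rot":[0,0,0],"hand":1},{"xyz":[0,0,-0.02],"rot":[0,0,0],"hand":1},{"xyz":[0,0,-0.03],"rot":[0,0,0],"hand":1},{"xyz":[0,0,-0.04],"rot":[0,0,0],"hand":1},{"xyz":[0,0,-0.04],"rot":[0,0,0],"hand":1},{"xyz":[0,0,-0.04],"rot":[0,0,0],"hand":1},{"xyz":[0,0,-0.04],"rot":[0,0,0],"hand":1}]'
python3 - <<'E'
from rig import ctrl
s=ctrl.state();print(s["time_s"],s["ee_pos"],s["qd"].round(4))
E
```

```text
2.8 [0.49819118 0.35719086 0.09605232] [-0.0209 -0.0678 -0.0422 -0.005   0.0465 -0.0074]
2.8 [0.49819118 0.35719086 0.09605232] [-0.0209 -0.0678 -0.0422 -0.005   0.0465 -0.0074]
2.8 [0.49819118 0.35719086 0.09605232] [-0.0209 -0.0678 -0.0422 -0.005   0.0465 -0.0074]
time_s: 3.6
ee_pos: [0.5023, 0.3581, 0.0617]
eef_rot: [0.997, -0.083, 0.0, -0.0]
contact_force: [-0.1, 0.2, -0.1]
finger_gap: 0.0855
3.6 [0.50226242 0.35811696 0.06172796] [-0.0002 -0.0028 -0.0035  0.      0.0036  0.0004]
```

```bash
python3 -m handwheel '[{"xyz":[0,0.002,-0.01],"rot":[0,0,0],"hand":1},{"xyz":[0,0.002,-0.025],"rot":[0,0,0],"hand":1},{"xyz":[0,0.002,-0.04],"rot":[0,0,0],"hand":1},{"xyz":[0,0.002,-0.05],"rot":[0,0,0],"hand":1},{"xyz":[0,0.002,-0.055],"rot":[0,0,0],"hand":1},{"xyz":[0,0.002,-0.057],"rot":[0,0,0],"hand":1},{"xyz":[0,0.002,-0.057],"rot":[0,0,0],"hand":1},{"xyz":[0,0.002,-0.057],"rot":[0,0,0],"hand":0.8}]' 40
python3 -m handwheel '[{"xyz":[0,0,0],"rot":[0,0,0],"hand":0.7},{"xyz":[0,0,0],"rot":[0,0,0],"hand":0.6},{"xyz":[0,0,0],"rot":[0,0,0],"hand":0.5},{"xyz":[0,0,0],"rot":[0,0,0],"hand":0.4},{"xyz":[0,0,0],"rot":[0,0,0],"hand":0.3},{"xyz":[0,0,0],"rot":[0,0,0],"hand":0.3},{"xyz":[0,0,0],"rot":[0,0,0],"hand":0.3},{"xyz":[0,0,0],"rot":[0,0,0],"hand":0.3}]' 40
```

```text
time_s: 4.4
ee_pos: [0.5024, 0.3602, 0.0049]
eef_rot: [0.997, -0.083, 0.001, -0.0]
contact_force: [0.7, -0.2, -0.1]
finger_gap: 0.0732
time_s: 5.2
ee_pos: [0.5024, 0.3602, 0.005]
eef_rot: [0.997, -0.082, 0.001, -0.0]
contact_force: [-0.0, -0.2, 6.3]
finger_gap: 0.0439
```

```bash
python3 -m handwheel '[{"xyz":[0,0,0.005],"rot":[0,0,0],"hand":0.3},{"xyz":[0,0,0.015],"rot":[0,0,0],"hand":0.3},{"xyz":[0,0,0.03],"rot":[0,0,0],"hand":0.3},{"xyz":[0,0,0.05],"rot":[0,0,0],"hand":0.3},{"xyz":[0,0,0.075],"rot":[0,0,0],"hand":0.3},{"xyz":[0,0,0.1],"rot":[0,0,0],"hand":0.3},{"xyz":[0,-0.01,0.12],"rot":[0,0,0],"hand":0.3},{"xyz":[0,-0.03,0.13],"rot":[0,0,0],"hand":0.3}]' 40
python3 -m handwheel '[{"xyz":[0.005,-0.03,0.01],"rot":[0,0,0.01],"hand":0.3},{"xyz":[0.01,-0.065,0.02],"rot":[0,0,0.02],"hand":0.3},{"xyz":[0.015,-0.1,0.02],"rot":[0,0,0.03],"hand":0.3},{"xyz":[0.02,-0.135,0.02],"rot":[0,0,0.04],"hand":0.3},{"xyz":[0.03,-0.17,0.02],"rot":[0,0,0.05],"hand":0.3},{"xyz":[0.04,-0.205,0.02],"rot":[0,0,0.06],"hand":0.3},{"xyz":[0.05,-0.24,0.02],"rot":[0,0,0.063],"hand":0.3},{"xyz":[0.06,-0.27,0.02],"rot":[0,0,0.063],"hand":0.3}]' 40
python3 -m handwheel '[{"xyz":[0.003,-0.025,0],"rot":[0,0,0],"hand":0.3},{"xyz":[0.006,-0.05,0],"rot":[0,0,0],"hand":0.3},{"xyz":[0.008,-0.07,0],"rot":[0,0,0],"hand":0.3},{"xyz":[0.008,-0.085,0],"rot":[0,0,0],"hand":0.3},{"xyz":[0.008,-0.089,0],"rot":[0,0,0],"hand":0.3},{"xyz":[0.008,-0.089,-0.01],"rot":[0,0,0],"hand":0.3},{"xyz":[0.008,-0.089,-0.02],"rot":[0,0,0],"hand":0.3},{"xyz":[0.008,-0.089,-0.02],"rot":[0,0,0],"hand":0.3}]' 40
python3 - <<'E'
from rig import capture,ctrl
from h import *
t=capture("top");s=capture("scene");print(ctrl.state()["ee_pos"])
crop(t["img"],215,85,110,140,4.2,"pics/p_top.png")
crop(s["img"],120,90,180,150,4,"pics/p_scene.png")
E
```

```text
time_s: 6.0
ee_pos: [0.5031, 0.3311, 0.1381]
eef_rot: [0.997, -0.082, 0.002, -0.001]
contact_force: [0.8, 0.5, -1.0]
finger_gap: 0.0441
time_s: 6.8
ee_pos: [0.5623, 0.0582, 0.1556]
eef_rot: [0.999, -0.051, 0.001, 0.0]
contact_force: [0.1, 0.3, -0.9]
finger_gap: 0.0443
time_s: 7.6
ee_pos: [0.5681, -0.0277, 0.1317]
eef_rot: [0.999, -0.051, -0.002, -0.001]
contact_force: [0.7, 0.7, -1.4]
finger_gap: 0.0444
[ 0.5692905  -0.02816912  0.13340732]
```

View pics/p_scene.png

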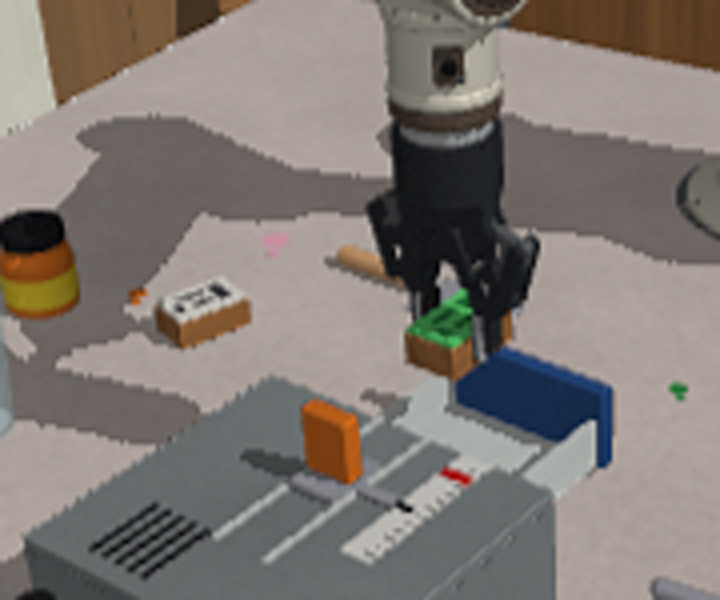

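View pics/p_top.png

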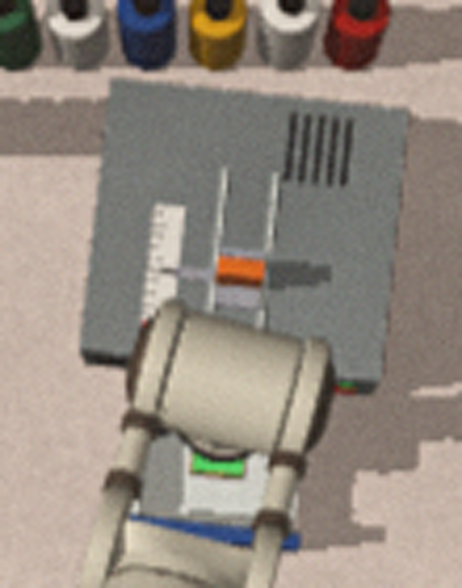

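The block hangs level over the tray, at (460,325) in the scene crop. Lowering it now.

```bash
python3 -m handwheel '[{"xyz":[0,0,-0.01],"rot":[0,0,0],"hand":0.3},{"xyz":[0,0,-0.025],"rot":[0,0,0],"hand":0.3},{"xyz":[0,0,-0.045],"rot":[0,0,0],"hand":0.3},{"xyz":[0,0,-0.06],"rot":[0,0,0],"hand":0.3},{"xyz":[0,0,-0.075],"rot":[0,0,0],"hand":0.3},{"xyz":[0,0,-0.085],"rot":[0,0,0],"hand":0.3},{"xyz":[0,0,-0.09],"rot":[0,0,0],"hand":0.3},{"xyz":[0,0,-0.09],"rot":[0,0,0],"hand":0.3}]' 40
python3 -m handwheel '[{"xyz":[0,0,-0.004],"rot":[0,0,0],"hand":0.3},{"xyz":[0,0,-0.008],"rot":[0,0,0],"hand":0.3},{"xyz":[0,0,-0.012],"rot":[0,0,0],"hand":0.3},{"xyz":[0,0,-0.016],"rot":[0,0,0],"hand":0.3},{"xyz":[0,0,-0.019],"rot":[0,0,0],"hand":0.3},{"xyz":[0,0,-0.019],"rot":[0,0,0],"hand":0.3},{"xyz":[0,0,-0.019],"rot":[0,0,0],"hand":0.3},{"xyz":[0,0,-0.019],"rot":[0,0,0],"hand":0.3}]' 40
python3 - <<'E'
from rig import capture,ctrl
from h import *
s=capture("scene");print(ctrl.state()["ee_pos"])
crop(s["img"],180,120,120,110,5,"pics/p2_scene.png")
E
```

```text
time_s: 8.5
ee_pos: [0.5696, -0.029, 0.0436]
eef_rot: [0.999, -0.051, -0.001, -0.0]
contact_force: [0.0, 0.4, -1.2]
finger_gap: 0.0441
time_s: 9.3
ee_pos: [0.5701, -0.0291, 0.0255]
eef_rot: [0.999, -0.051, 0.0, 0.0]
contact_force: [0.0, 0.7, -1.1]
finger_gap: 0.0443
[ 0.57012018 -0.02913534  0.02553051]
```

View pics/p2_scene.png

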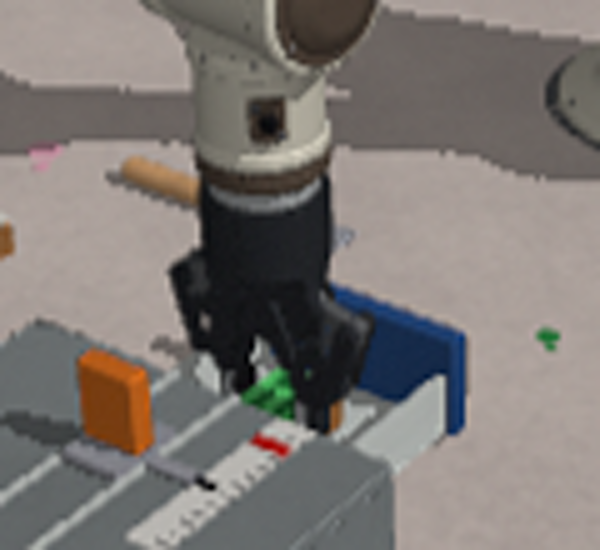

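The block is between the tray walls, with its green plate at (270,390) and no contact yet. I'll go down the last 2 mm and release.

```bash
python3 -m handwheel '[{"xyz":[0,0,-0.001],"rot":[0,0,0],"hand":0.3},{"xyz":[0,0,-0.002],"rot":[0,0,0],"hand":0.3},{"xyz":[0,0,-0.002],"rot":[0,0,0],"hand":0.3},{"xyz":[0,0,-0.002],"rot":[0,0,0],"hand":0.5},{"xyz":[0,0,-0.002],"rot":[0,0,0],"hand":0.6},{"xyz":[0,0,-0.002],"rot":[0,0,0],"hand":0.75},{"xyz":[0,0,-0.002],"rot":[0,0,0],"hand":0.75},{"xyz":[0,0,-0.002],"rot":[0,0,0],"hand":0.75}]' 40
python3 -m handwheel '[{"xyz":[0,0,0.005],"rot":[0,0,0],"hand":0.75},{"xyz":[0,0,0.015],"rot":[0,0,0],"hand":0.75},{"xyz":[0,0,0.03],"rot":[0,0,0],"hand":0.75},{"xyz":[0,0,0.05],"rot":[0,0,0],"hand":0.75},{"xyz":[0,0,0.075],"rot":[0,0,0],"hand":0.75},{"xyz":[0,0,0.1],"rot":[0,0,0],"hand":0.75},{"xyz":[-0.02,0,0.12],"rot":[0,0,0],"hand":0.5},{"xyz":[-0.05,0,0.13],"rot":[0,0,0],"hand":0.3}]' 40
python3 -m handwheel '[{"xyz":[-0.03,0,0],"rot":[0,0,0],"hand":0},{"xyz":[-0.065,0.004,0],"rot":[0,0,0],"hand":0},{"xyz":[-0.1,0.011,0],"rot":[0,0,0],"hand":0},{"xyz":[-0.115,0.013,0],"rot":[0,0,0],"hand":0},{"xyz":[-0.12,0.014,0],"rot":[0,0,0],"hand":0},{"xyz":[-0.12,0.014,0],"rot":[0,0,0],"hand":0},{"xyz":[-0.12,0.014,0],"rot":[0,0,0],"hand":0},{"xyz":[-0.12,0.014,0],"rot":[0,0,0],"hand":0}]' 40
python3 - <<'E'
from rig import capture,ctrl
from h import *
s=capture("scene");t=capture("top");print(ctrl.state()["ee_pos"])
crop(s["img"],160,110,130,120,5,"pics/p3_scene.png")
crop(t["img"],215,85,110,140,4.2,"pics/p3_top.png")
E
```

```text
time_s: 10.15
ee_pos: [0.57, -0.0291, 0.0234]
eef_rot: [0.999, -0.051, 0.0, 0.0]
contact_force: [0.4, 0.3, 0.0]
finger_gap: 0.0642
time_s: 10.95
ee_pos: [0.5219, -0.0297, 0.1575]
eef_rot: [0.999, -0.051, 0.003, 0.001]
contact_force: [-1.7, -0.0, 1.4]
finger_gap: 0.0357
time_s: 11.75
ee_pos: [0.4008, -0.0153, 0.1537]
eef_rot: [0.999, -0.051, 0.0, 0.0]
contact_force: [-1.2, -0.2, -0.0]
finger_gap: -0.0
[ 0.4004459  -0.01520334  0.15340987]
```

View pics/p3_scene.png

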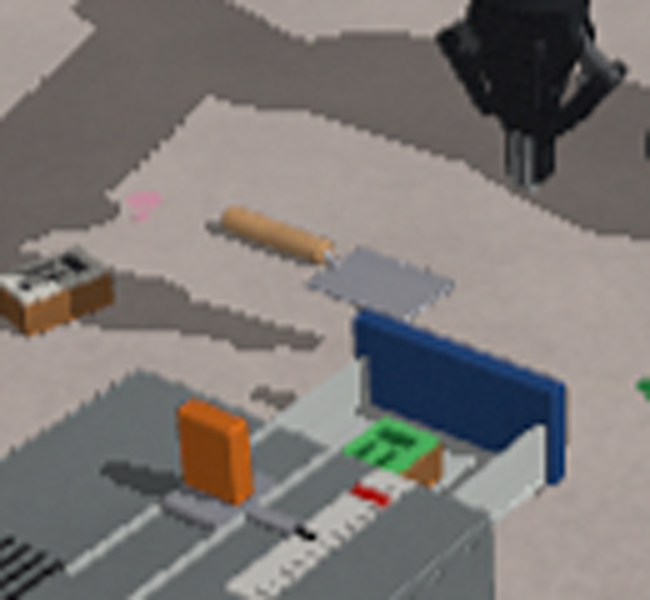

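View pics/p3_top.png

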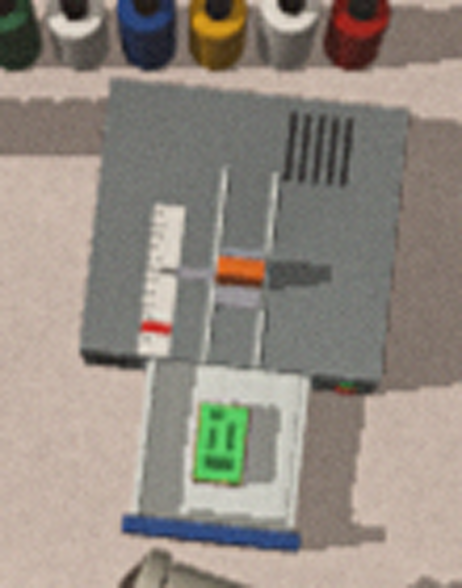

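The block lies flat and plate up in the tray, at (222,442) in the top crop. Now I line up with the panel and lower the closed fingers.

```bash
python3 -m handwheel '[{"xyz":[0.005,0,-0.01],"rot":[0,0,0],"hand":0},{"xyz":[0.01,0.001,-0.025],"rot":[0,0,0],"hand":0},{"xyz":[0.015,0.002,-0.045],"rot":[0,0,0],"hand":0},{"xyz":[0.02,0.002,-0.065],"rot":[0,0,0],"hand":0},{"xyz":[0.02,0.002,-0.085],"rot":[0,0,0],"hand":0},{"xyz":[0.02,0.002,-0.1],"rot":[0,0,0],"hand":0},{"xyz":[0.02,0.002,-0.103],"rot":[0,0,0],"hand":0},{"xyz":[0.02,0.002,-0.103],"rot":[0,0,0],"hand":0}]' 40
python3 -m handwheel '[{"xyz":[0.01,-0.001,0],"rot":[0,0,0],"hand":0},{"xyz":[0.02,-0.002,0],"rot":[0,0,0],"hand":0},{"xyz":[0.03,-0.003,0],"rot":[0,0,0],"hand":0},{"xyz":[0.04,-0.004,0],"rot":[0,0,0],"hand":0},{"xyz":[0.045,-0.0045,0],"rot":[0,0,0],"hand":0},{"xyz":[0.05,-0.005,0],"rot":[0,0,0],"hand":0},{"xyz":[0.055,-0.0055,0],"rot":[0,0,0],"hand":0},{"xyz":[0.06,-0.006,0],"rot":[0,0,0],"hand":0}]' 40
python3 -m handwheel '[{"xyz":[0.008,-0.001,0],"rot":[0,0,0],"hand":0},{"xyz":[0.016,-0.002,0],"rot":[0,0,0],"hand":0},{"xyz":[0.024,-0.002,0],"rot":[0,0,0],"hand":0},{"xyz":[0.032,-0.003,0],"rot":[0,0,0],"hand":0},{"xyz":[0.04,-0.004,0],"rot":[0,0,0],"hand":0},{"xyz":[0.048,-0.005,0],"rot":[0,0,0],"hand":0},{"xyz":[0.056,-0.006,0],"rot":[0,0,0],"hand":0},{"xyz":[0.064,-0.007,0],"rot":[0,0,0],"hand":0}]' 40
```

```text
time_s: 12.65
ee_pos: [0.4195, -0.0129, 0.0495]
eef_rot: [0.999, -0.051, -0.001, -0.0]
contact_force: [0.6, -0.9, 0.4]
finger_gap: -0.0
time_s: 13.45
ee_pos: [0.4797, -0.0191, 0.0501]
eef_rot: [0.999, -0.051, -0.001, -0.0]
contact_force: [-1.0, -1.0, 0.8]
finger_gap: 0.0002
time_s: 14.25
ee_pos: [0.5445, -0.0259, 0.0502]
eef_rot: [0.999, -0.051, -0.0, -0.0]
contact_force: [-2.6, 2.4, -0.9]
finger_gap: -0.0003
```

```bash
python3 -m handwheel '[{"xyz":[0.007,-0.001,0],"rot":[0,0,0],"hand":0},{"xyz":[0.014,-0.0015,0],"rot":[0,0,0],"hand":0},{"xyz":[0.02,-0.002,0],"rot":[0,0,0],"hand":0},{"xyz":[0.026,-0.003,0],"rot":[0,0,0],"hand":0},{"xyz":[0.031,-0.003,0],"rot":[0,0,0],"hand":0},{"xyz":[0.036,-0.004,0],"rot":[0,0,0],"hand":0},{"xyz":[0.04,-0.004,0],"rot":[0,0,0],"hand":0},{"xyz":[0.044,-0.0045,0],"rot":[0,0,0],"hand":0}]' 40
python3 -m handwheel '[{"xyz":[0.002,0,0],"rot":[0,0,0],"hand":0},{"xyz":[0.004,0,0],"rot":[0,0,0],"hand":0},{"xyz":[0.006,-0.001,0],"rot":[0,0,0],"hand":0},{"xyz":[0.007,-0.001,0],"rot":[0,0,0],"hand":0},{"xyz":[0.008,-0.001,0],"rot":[0,0,0],"hand":0},{"xyz":[0.009,-0.001,0],"rot":[0,0,0],"hand":0},{"xyz":[0.01,-0.001,0],"rot":[0,0,0],"hand":0},{"xyz":[0.01,-0.001,0],"rot":[0,0,0],"hand":0}]' 40
python3 - <<'E'
from rig import capture,ctrl
from h import *
s=capture("scene");t=capture("top");print(ctrl.state()["ee_pos"])
crop(s["img"],160,110,130,120,5,"pics/p4_scene.png")
E
```

```text
time_s: 15.05
ee_pos: [0.5883, -0.0308, 0.0504]
eef_rot: [0.999, -0.051, 0.0, 0.0]
contact_force: [-2.2, -0.8, 0.0]
finger_gap: -0.0001
time_s: 15.85
ee_pos: [0.5981, -0.0317, 0.0504]
eef_rot: [0.999, -0.051, 0.0, 0.0]
contact_force: [-1.6, -1.3, 0.2]
finger_gap: -0.0001
[ 0.59812127 -0.03164619  0.05035965]
```

View pics/p4_scene.png

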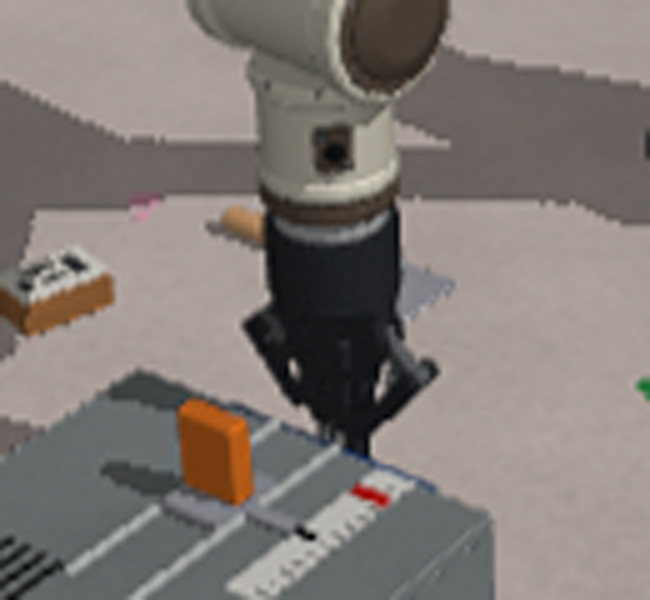

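The tray is nearly shut, with only a thin blue line left at the box's front edge. I'll push on in 1 mm steps and watch the force.

```bash
python3 -m handwheel '[{"xyz":[0.001,0,0],"rot":[0,0,0],"hand":0},{"xyz":[0.002,0,0],"rot":[0,0,0],"hand":0},{"xyz":[0.003,0,0],"rot":[0,0,0],"hand":0},{"xyz":[0.004,0,0],"rot":[0,0,0],"hand":0},{"xyz":[0.005,0,0],"rot":[0,0,0],"hand":0},{"xyz":[0.005,0,0],"rot":[0,0,0],"hand":0},{"xyz":[0.005,0,0],"rot":[0,0,0],"hand":0},{"xyz":[0.005,0,0],"rot":[0,0,0],"hand":0}]' 40
```

```text
time_s: 16.75
ee_pos: [0.6031, -0.0314, 0.0504]
eef_rot: [0.999, -0.051, 0.0, -0.0]
contact_force: [-0.8, -0.3, -0.1]
finger_gap: -0.0001
```

```bash
python3 -m handwheel '[{"xyz":[0.0005,0,0],"rot":[0,0,0],"hand":0},{"xyz":[0.001,0,0],"rot":[0,0,0],"hand":0},{"xyz":[0.0015,0,0],"rot":[0,0,0],"hand":0},{"xyz":[0.002,0,0],"rot":[0,0,0],"hand":0},{"xyz":[0.0025,0,0],"rot":[0,0,0],"hand":0},{"xyz":[0.003,0,0],"rot":[0,0,0],"hand":0},{"xyz":[0.003,0,0],"rot":[0,0,0],"hand":0},{"xyz":[0.003,0,0],"rot":[0,0,0],"hand":0}]' 40
```

```text
time_s: 17.55
ee_pos: [0.6033, -0.0315, 0.0503]
eef_rot: [0.999, -0.051, -0.003, 0.0]
contact_force: [-12.8, -1.4, 10.2]
finger_gap: 0.0003
```

The panel is hard against the box: x has stuck at 0.603 with 13 N of push. Backing off and rising while turning the wrist by 90 degrees.

```bash
python3 -m handwheel '[{"xyz":[-0.01,0.001,0],"rot":[0,0,0],"hand":0},{"xyz":[-0.03,0.003,0],"rot":[0,0,0],"hand":0},{"xyz":[-0.05,0.005,0.01],"rot":[0,0,0],"hand":0},{"xyz":[-0.06,0.006,0.035],"rot":[0,0,0],"hand":0},{"xyz":[-0.06,0.006,0.07],"rot":[0,0,0],"hand":0},{"xyz":[-0.06,0.006,0.105],"rot":[0,0,0.1],"hand":0},{"xyz":[-0.06,0.006,0.14],"rot":[0,0,0.22],"hand":0.3},{"xyz":[-0.06,0.006,0.16],"rot":[0,0,0.35],"hand":0.6}]' 40
python3 -m handwheel '[{"xyz":[0,0,0],"rot":[0,0,0.13],"hand":1},{"xyz":[0,0,0],"rot":[0,0,0.26],"hand":1},{"xyz":[0,0,0],"rot":[0,0,0.39],"hand":1},{"xyz":[0.01,0,0],"rot":[0,0,0.52],"hand":1},{"xyz":[0.03,0,0],"rot":[0,0,0.65],"hand":1},{"xyz":[0.05,0,0],"rot":[0,0,0.78],"hand":1},{"xyz":[0.075,-0.003,0],"rot":[0,0,0.91],"hand":1},{"xyz":[0.1,-0.006,0],"rot":[0,0,1.04],"hand":1}]' 40
python3 -m handwheel '[{"xyz":[0.02,-0.004,0],"rot":[0,0,0.1],"hand":1},{"xyz":[0.035,-0.008,0],"rot":[0,0,0.18],"hand":1},{"xyz":[0.048,-0.012,0],"rot":[0,0,0.18],"hand":1},{"xyz":[0.055,-0.012,0],"rot":[0,0,0.18],"hand":1},{"xyz":[0.056,-0.012,0],"rot":[0,0,0.18],"hand":1},{"xyz":[0.056,-0.012,0],"rot":[0,0,0.18],"hand":1},{"xyz":[0.056,-0.012,0],"rot":[0,0,0.18],"hand":1},{"xyz":[0.056,-0.012,0],"rot":[0,0,0.18],"hand":1}]' 40
python3 - <<'E'
from rig import capture,ctrl
from h import *
s=capture("scene");t=capture("top");print(ctrl.state()["ee_pos"])
crop(s["img"],140,90,150,140,5,"pics/p5_scene.png")
crop(t["img"],215,85,110,140,4.2,"pics/p5_top.png")
E
```

```text
time_s: 18.35
ee_pos: [0.5477, -0.0259, 0.2141]
eef_rot: [0.992, 0.126, 0.003, 0.001]
contact_force: [-0.2, 0.9, 0.0]
finger_gap: 0.0283
time_s: 19.15
ee_pos: [0.6472, -0.0315, 0.2105]
eef_rot: [0.798, 0.603, 0.001, 0.0]
contact_force: [-0.0, 0.2, -0.2]
finger_gap: 0.085
time_s: 19.95
ee_pos: [0.7016, -0.0434, 0.2105]
eef_rot: [0.743, 0.67, 0.0, 0.0]
contact_force: [0.4, 0.2, 0.0]
finger_gap: 0.0852
[ 0.70167355 -0.04346441  0.21049588]
```

View pics/p5_scene.png

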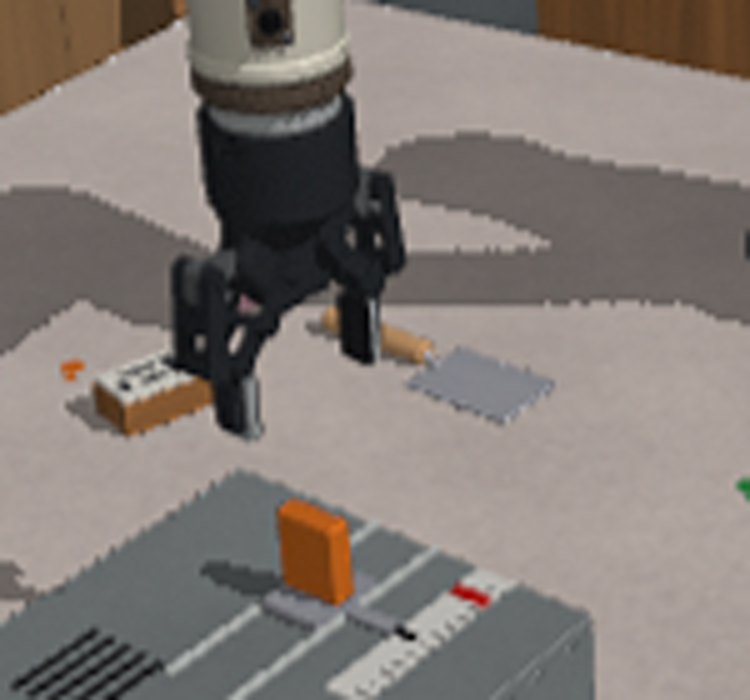

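View pics/p5_top.png

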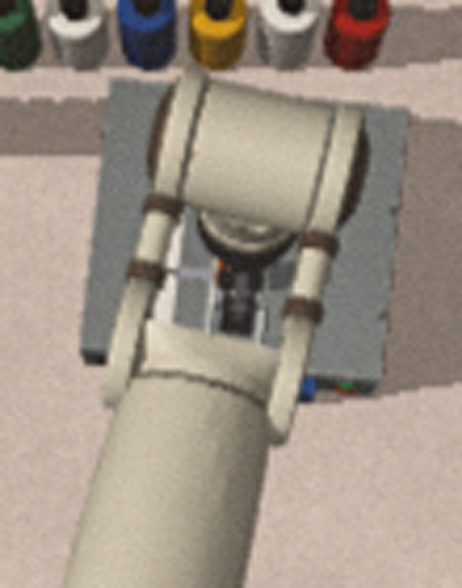

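The gripper is over the handle with its jaws along the slide, and no blue shows behind the box, so the tray is home. Descending over the paddle.

```bash
python3 -m handwheel '[{"xyz":[0,0,-0.01],"rot":[0,0,0],"hand":1},{"xyz":[0,0,-0.025],"rot":[0,0,0],"hand":1},{"xyz":[0,0,-0.04],"rot":[0,0,0],"hand":1},{"xyz":[0,0,-0.05],"rot":[0,0,0],"hand":1},{"xyz":[0,0,-0.06],"rot":[0,0,0],"hand":1},{"xyz":[0,0,-0.065],"rot":[0,0,0],"hand":1},{"xyz":[0,0,-0.065],"rot":[0,0,0],"hand":1},{"xyz":[0,0,-0.065],"rot":[0,0,0],"hand":1}]' 40
python3 - <<'E'
from rig import capture,ctrl
from h import *
s=capture("scene");print(ctrl.state()["ee_pos"],ctrl.state()["contact_force"])
crop(s["img"],140,120,130,110,6,"pics/p6_scene.png")
E
```

```text
time_s: 20.85
ee_pos: [0.7022, -0.0436, 0.1458]
eef_rot: [0.743, 0.67, 0.0, 0.0]
contact_force: [-0.1, -0.7, 0.7]
finger_gap: 0.0851
[ 0.70241648 -0.04368802  0.14615611] [ 1.03390972  0.35577607 -0.24067576]
```

View pics/p6_scene.png

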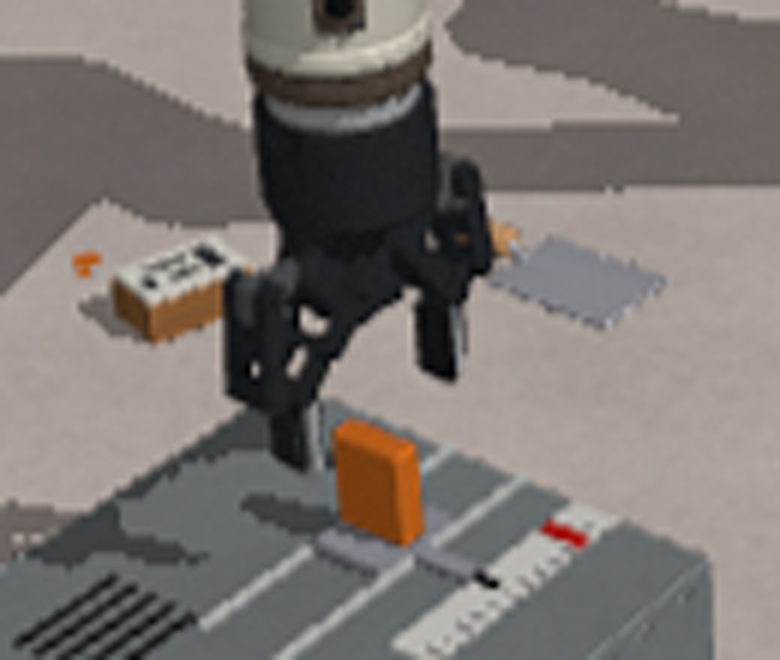

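The paddle, its top at (378,438), stands midway between the fingers at (300,465) and (440,375). Going down and closing.

```bash
python3 -m handwheel '[{"xyz":[0,0,-0.008],"rot":[0,0,0],"hand":1},{"xyz":[0,0,-0.018],"rot":[0,0,0],"hand":1},{"xyz":[0,0,-0.026],"rot":[0,0,0],"hand":1},{"xyz":[0,0,-0.032],"rot":[0,0,0],"hand":1},{"xyz":[0,0,-0.035],"rot":[0,0,0],"hand":1},{"xyz":[0,0,-0.035],"rot":[0,0,0],"hand":0.8},{"xyz":[0,0,-0.035],"rot":[0,0,0],"hand":0.6},{"xyz":[0,0,-0.035],"rot":[0,0,0],"hand":0.4}]' 40
python3 -m handwheel '[{"xyz":[0,0,0],"rot":[0,0,0],"hand":0.3},{"xyz":[0,0,0],"rot":[0,0,0],"hand":0.2},{"xyz":[0,0,0],"rot":[0,0,0],"hand":0.1},{"xyz":[0,0,0],"rot":[0,0,0],"hand":0.05},{"xyz":[0,0,0],"rot":[0,0,0],"hand":0},{"xyz":[0,0,0],"rot":[0,0,0],"hand":0},{"xyz":[0,0,0],"rot":[0,0,0],"hand":0},{"xyz":[0,0,0],"rot":[0,0,0],"hand":0}]' 40
python3 - <<'E'
from rig import capture,ctrl
from h import *
s=capture("scene");print(ctrl.state()["ee_pos"],ctrl.state()["contact_force"])
crop(s["img"],180,160,90,75,8,"pics/p7_scene.png")
E
```

```text
time_s: 21.7
ee_pos: [0.7023, -0.0436, 0.1109]
eef_rot: [0.743, 0.67, 0.0, 0.0]
contact_force: [-0.4, -0.3, 0.0]
finger_gap: 0.0439
time_s: 22.5
ee_pos: [0.7024, -0.0437, 0.1109]
eef_rot: [0.743, 0.67, 0.0, 0.001]
contact_force: [3.3, 0.2, 2.8]
finger_gap: 0.0158
[ 0.70234428 -0.04364653  0.11086111] [3.97082872 0.03915889 2.02408792]
```

View pics/p7_scene.png

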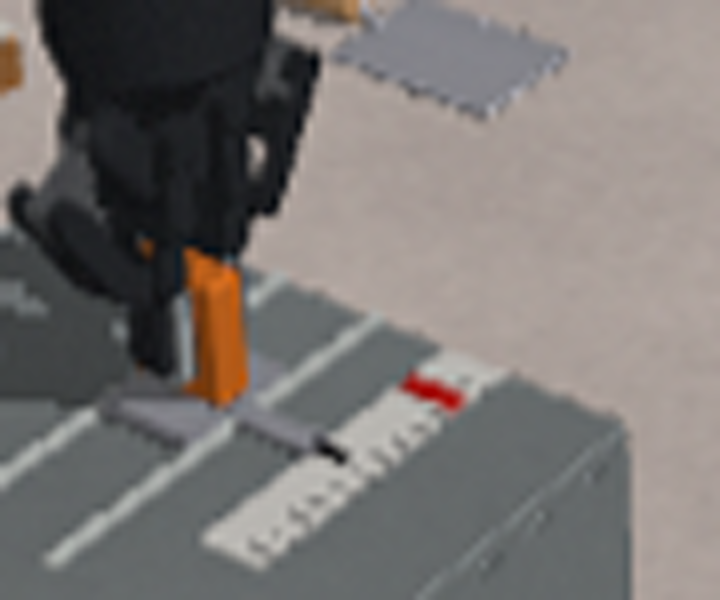

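The paddle is gripped (16 mm gap, about 4 N of spring). The pointer's tip is near (335,450) and the red band's middle near (433,392) in this 8x crop. Now I compute the remaining pull.

```bash
cat > m.py <<'E'
from rig import capture,ctrl
from h import *
import sys
s=capture("scene");img=s["img"];hsv=cv2.cvtColor(img,cv2.COLOR_BGR2HSV)
crop(img,180,160,90,75,8,sys.argv[1])
a=np.radians(-5.8);ex=np.array([np.cos(a),np.sin(a)]);ey=np.array([-np.sin(a),np.cos(a)]);o=np.array([.7495,-.0475])
m=cv2.inRange(hsv,(0,150,120),(5,255,255))|cv2.inRange(hsv,(172,150,120),(180,255,255))
mm=np.zeros_like(m);mm[195:225,215:255]=m[195:225,215:255]
v,u=np.nonzero(mm);P=np.array([onz(s,x,y,.0955)[:2]-o for x,y in zip(u,v)])
X=P@ex;print("band n",len(u),"mid px",u.mean(),v.mean(),"x",X.mean(),X.min(),X.max(),"y",(P@ey).mean())
d=((hsv[...,2]<60)).astype(np.uint8);dd=np.zeros_like(d);dd[190:225,212:245]=d[190:225,212:245]
n,l,st,c=cv2.connectedComponentsWithStats(dd)
for i in range(1,n):
    if 4<=st[i,4]<60:
        for z in(.097,.100,.103):
            p=onz(s,*c[i],z)[:2]-o;print("dark",c[i].round(1),st[i,4],z,"x",(p@ex).round(4),"y",(p@ey).round(4))
print(ctrl.state()["ee_pos"],ctrl.state()["contact_force"])
E
python3 m.py pics/p8.png
```

```text
band n 12 mid px 233.5 208.66666666666666 x -0.09569413360827383 -0.09891751540077869 -0.09215911217463657 y 0.06352245989448603
dark [220.8 216. ] 4 0.097 x -0.0486 y 0.0571
dark [220.8 216. ] 4 0.1 x -0.0456 y 0.0598
dark [220.8 216. ] 4 0.103 x -0.0426 y 0.0625
[ 0.70232916 -0.04364813  0.11088128] [ 4.15883368 -0.77753644  2.88319765]
```

```bash
python3 -m handwheel '[{"xyz":[-0.003,0.0003,0],"rot":[0,0,0],"hand":0},{"xyz":[-0.008,0.0008,0],"rot":[0,0,0],"hand":0},{"xyz":[-0.015,0.0015,0],"rot":[0,0,0],"hand":0},{"xyz":[-0.022,0.0022,0],"rot":[0,0,0],"hand":0},{"xyz":[-0.03,0.003,0],"rot":[0,0,0],"hand":0},{"xyz":[-0.036,0.0037,0],"rot":[0,0,0],"hand":0},{"xyz":[-0.04,0.0041,0],"rot":[0,0,0],"hand":0},{"xyz":[-0.042,0.0043,0],"rot":[0,0,0],"hand":0}]' 50
python3 m.py pics/p9.png
```

```text
time_s: 23.4
ee_pos: [0.6601, -0.039, 0.1109]
eef_rot: [0.743, 0.67, 0.001, 0.001]
contact_force: [6.6, 1.2, 3.7]
finger_gap: 0.0154
band n 6 mid px 235.0 209.16666666666666 x -0.09616733045083971 -0.09891751540077869 -0.09311321162852765 y 0.06834204976917495
dark [231.  208.5] 4 0.097 x -0.0909 y 0.0587
dark [231.  208.5] 4 0.1 x -0.0877 y 0.0614
dark [231.  208.5] 4 0.103 x -0.0845 y 0.0641
[ 0.65989382 -0.03895689  0.11083566] [6.41300037 1.8635578  3.75559363]
```

View pics/p9.png

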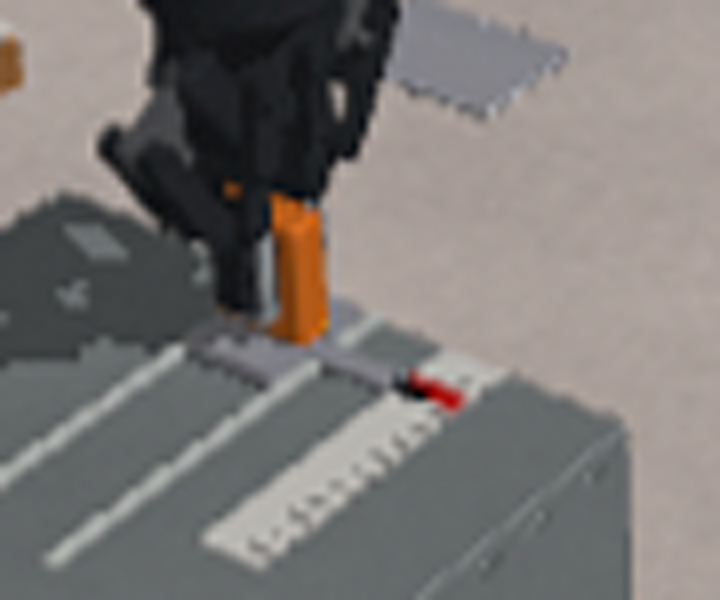

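```bash
python3 -m handwheel '[{"xyz":[-0.001,0.0001,0],"rot":[0,0,0],"hand":0},{"xyz":[-0.002,0.0002,0],"rot":[0,0,0],"hand":0},{"xyz":[-0.003,0.0003,0],"rot":[0,0,0],"hand":0},{"xyz":[-0.004,0.0004,0],"rot":[0,0,0],"hand":0},{"xyz":[-0.005,0.0005,0],"rot":[0,0,0],"hand":0},{"xyz":[-0.006,0.0006,0],"rot":[0,0,0],"hand":0},{"xyz":[-0.006,0.0006,0],"rot":[0,0,0],"hand":0},{"xyz":[-0.006,0.0006,0],"rot":[0,0,0],"hand":0}]' 50
python3 m.py pics/p10.png; python3 - <<'E'
from rig import capture
from h import *
t=capture("top");s=capture("scene");crop(t["img"],225,110,70,70,8,"pics/p10t.png");crop(s["img"],218,195,30,24,20,"pics/p10s.png")
E
```

```text
time_s: 24.25
ee_pos: [0.6543, -0.0384, 0.1108]
eef_rot: [0.743, 0.67, 0.001, 0.001]
contact_force: [5.3, 1.2, 2.6]
finger_gap: 0.0152
band n 8 mid px 234.0 209.125 x -0.09477881562755339 -0.09831383764543689 -0.09215911217463657 y 0.06596291485397351
dark [212.2 194.3] 12 0.097 x -0.115 y -0.0282
dark [212.2 194.3] 12 0.1 x -0.1117 y -0.0252
dark [212.2 194.3] 12 0.103 x -0.1084 y -0.0222
[ 0.65427906 -0.03834681  0.11084722] [5.57632277 1.29162454 3.91661806]
```

View pics/p10s.png

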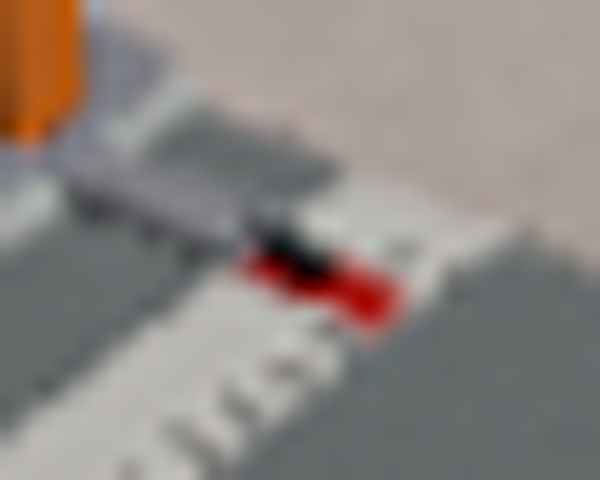

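View pics/p10t.png

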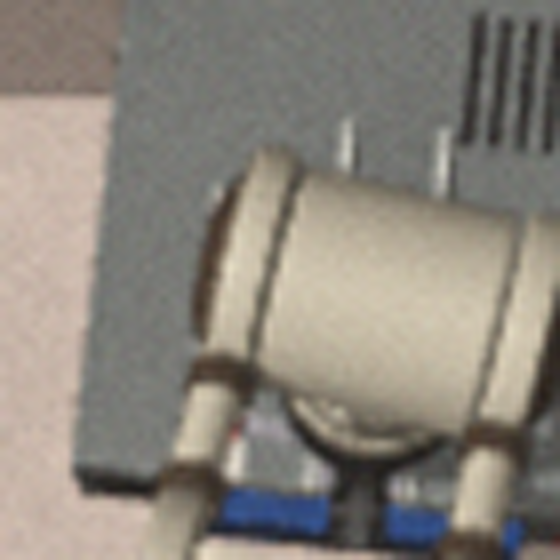

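The black pointer tip, at (295,250) in the 20x crop, lies over the red band, whose middle is at about (320,283). It appears slightly towards the outer side because it stands above the roof. I'll check that parallax with sub-pixel centroids from the first pair of views and the current one.

```bash
python3 - <<'E'
from rig import capture,ctrl
from h import *
from scipy.optimize import least_squares
t=capture("top");s=capture("scene")
T0=cv2.imread("pics/top0.png").astype(float);S0=cv2.imread("pics/scene0.png").astype(float)
a=np.radians(-5.8);ex=np.array([np.cos(a),np.sin(a)]);ey=np.array([-np.sin(a),np.cos(a)])
def cen(img,f,x0,x1,y0,y1):
    w=np.clip(f(img[y0:y1,x0:x1]),0,None);Y,X=np.mgrid[y0:y1,x0:x1];return np.array([(w*X).sum(),(w*Y).sum()])/w.sum()
red=lambda i:i[...,2]-i[...,1]-25
dark=lambda i:95-i.max(-1)
rt=cen(T0,red,245,259,158,168);rs=cen(S0,red,227,242,203,214)
pt=cen(T0,dark,248,262,145,154);ps=cen(S0,dark,214,228,211,222)
S1=s["img"].astype(float);p1=cen(S1,dark,228,238,203,212)
def tri(ut,us):
    f=lambda p:np.r_[proj(t,p)-ut,proj(s,p)-us];r=least_squares(f,[.7,.02,.1]);return r.x,r.fun
print(rt,rs,pt,ps,p1)
B,e1=tri(rt,rs);P,e2=tri(pt,ps);print("band",B,e1.round(2));print("pointer0",P,e2.round(2))
print("pull needed",(P-B)[:2]@ex)
for z in(P[2],P[2]-.001,.098): print("pointer now rel band",z,(onz(s,*p1,z)-onz(s,*rs,B[2]))[:2]@ex,"moved",(onz(s,*p1,z)-onz(s,*ps,z))[:2]@ex)
cv2.imwrite("pics/p11t.png",cv2.resize(T0[140:175,240:275],None,fx=16,fy=16,interpolation=cv2.INTER_NEAREST))
E
```

```text
[251.63871636 162.51190476] [233.78169414 208.61057419] [nan nan] [220.0313253  216.30361446] [232.05263158 207.32982456]<stdin>:8: RuntimeWarning: invalid value encountered in divide
Traceback (most recent call last):
ValueError: Residuals are not finite in the initial point.
```

```bash
python3 - <<'E'
from h import *
T0=cv2.imread("pics/top0.png")
cv2.imwrite("pics/p12t.png",cv2.resize(T0[140:175,240:275],None,fx=16,fy=16,interpolation=cv2.INTER_NEAREST))
print(T0[143:155,250:264].max(-1))
E
```

```text
[[131 168 191 213 216 212 215 204 139 109 113 117 117 108]
 [151 196 208 211 215 217 218 202 123 117 112 123 112 115]
 [161 217 216 212 214 214 217 198 117 113 115 111 115 109]
 [156 212 186 190 217 214 212 188 118 110 114 112 116 114]
 [170 218 204 202 219 215 217 180 118 112 113 107 110 111]
 [161 196 206 183 184 194 199 161 128 132 124 113 119 123]
 [171 176 173 129 109 110 120 130 140 147 143 138 145 147]
 [209 204 196 188 182 177 148 131 140 150 142 149 151 148]
 [188 191 193 212 217 218 192 132 126 121 134 120 119 129]
 [202 202 203 214 217 217 205 142 115 110 116 113 110 120]
 [218 215 215 209 221 217 204 126 112 117 117 119 121 118]
 [182 182 212 214 214 214 203 120 113 119 114 116 112 118]]
```

View pics/p12t.png

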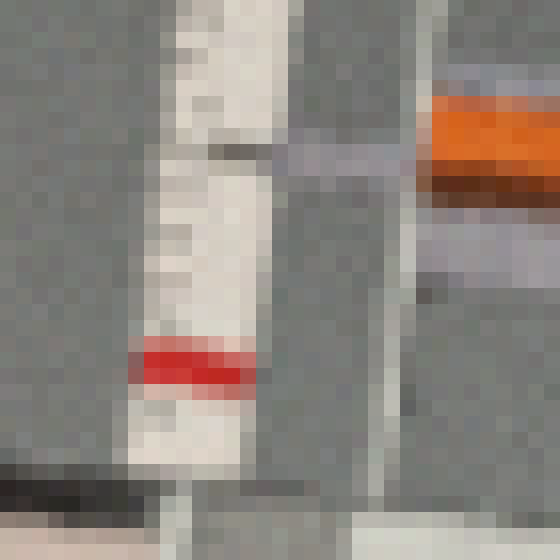

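In the first top view the black tip covers columns 253-256 at row about 149.05. The red band's centroid is (251.6,162.5). I'll triangulate with those.

```bash
python3 - <<'E'
from rig import capture,ctrl
from h import *
from scipy.optimize import least_squares
t=capture("top");s=capture("scene")
S0=cv2.imread("pics/scene0.png").astype(float)
print(S0[212:221,214:227].max(-1).astype(int)); print(s["img"][202:213,226:241].max(-1).astype(int))
a=np.radians(-5.8);ex=np.array([np.cos(a),np.sin(a)]);ey=np.array([-np.sin(a),np.cos(a)])
def cen(img,x0,x1,y0,y1,T=95):
    w=np.clip(T-img[y0:y1,x0:x1].max(-1).astype(float),0,None);Y,X=np.mgrid[y0:y1,x0:x1];return np.array([(w*X).sum(),(w*Y).sum()])/w.sum()
rt=np.array([251.64,162.51]);rs=np.array([233.78,208.61]);pt=np.array([254.5,149.05])
ps=cen(S0,217,225,213,220);p1=cen(s["img"],229,237,204,211);print(ps,p1)
def tri(ut,us):
    r=least_squares(lambda p:np.r_[proj(t,p)-ut,proj(s,p)-us],[.7,.02,.1]);return r.x,r.fun.round(2)
B,e1=tri(rt,rs);P,e2=tri(pt,ps);print(B,e1,P,e2,"need",(P-B)[:2]@ex)
b=onz(t,*rt,.0955)
for z in(.0965,.098,.0995):
    print(z,"need(top)",(onz(t,*pt,z)-b)[:2]@ex,"need(scene)",(onz(s,*ps,z)-onz(s,*rs,.0955))[:2]@ex,"now(scene)",(onz(s,*p1,z)-onz(s,*rs,.0955))[:2]@ex,"moved",(onz(s,*p1,z)-onz(s,*ps,z))[:2]@ex)
E
```

```text
[[124 124 114 105 104 104 104 103 101 127 163 182 182]
 [133 133 126 121 120 110 103 100 126 167 182 180 180]
 [120 135 134 133 133 110 114 145 170 183 181 180 180]
 [ 82 101 112 127 119  65  75 150 187 185 182 181 182]
 [ 92  95  79  94 107  45  19  78 107 152 180 182 155]
 [101 101  89 101 161 161  80  22   0 131 180 183 170]
 [101 112 157 165 184 187 163 156 153 170 155 181 186]
 [125 162 183 183 182 181 183 185 185 184 170 158 135]
 [168 182 182 180 180 181 182 154 151 181 187 146 102]]
[[104 106 106 106 108 111 120 138 160 171 171 172 172 169 169]
 [124 121 112 107 108 107 110 107 116 159 172 170 169 169 169]
 [134 132 129 122 114 107 106 116 142 175 180 179 178 172 169]
 [129 137 135 134 111 123 126 168 181 185 185 184 184 180 176]
 [ 97 114 130 141  92  77  90 160 188 186 184 184 186 185 183]
 [100  78  89 103 121  38  28  84 130 179 187 159 153 183 188]
 [107  92 122 143 142 131  69  17  80 166 175 168 170 187 141]
 [104 130 172 182 175 166 128 125 143 165 166 169 184 164 110]
 [127 170 185 185 186 179 174 178 178 172 165 174 148 123 109]
 [172 185 185 183 184 184 187 162 131 150 163 135 112 108 106]
 [185 184 184 183 184 185 188 175 166 124 125 110 106 106 107]]
[220.52254642 216.35278515] [232.13571429 207.33214286]
[0.66327586 0.02789809 0.09819833] [-0.04  0.02 -0.04 -0.  ] [0.711998   0.01730303 0.10027825] [ 0.08 -0.05  0.07  0.  ] need 0.04954341845841715
0.0965 need(top) 0.04952864228124953 need(scene) 0.04878315877301777 now(scene) -0.0011056208398524201 moved -0.04988877961287019
0.098 need(top) 0.04924072628508913 need(scene) 0.050284179154427684 now(scene) 0.0004979618800020397 moved -0.04978621727442564
0.0995 need(top) 0.04895281028892872 need(scene) 0.05178519953583758 now(scene) 0.002101544599856709 moved -0.04968365493598088
```

Two independent estimates agree. The pull needed is about 49.3 mm, and it has moved 48.3 mm by the TCP and 49.8 mm by the image, so the pointer is within about 1 mm of the band's middle. I'll hold, take a last look, then hand in.

```bash
python3 -m handwheel '[{"xyz":[0,0,0],"rot":[0,0,0],"hand":0},{"xyz":[0,0,0],"rot":[0,0,0],"hand":0},{"xyz":[0,0,0],"rot":[0,0,0],"hand":0},{"xyz":[0,0,0],"rot":[0,0,0],"hand":0},{"xyz":[0,0,0],"rot":[0,0,0],"hand":0},{"xyz":[0,0,0],"rot":[0,0,0],"hand":0},{"xyz":[0,0,0],"rot":[0,0,0],"hand":0},{"xyz":[0,0,0],"rot":[0,0,0],"hand":0}]' 50
python3 - <<'E'
from rig import capture
import cv2
cv2.imwrite("pics/f_s.png",capture("scene")["img"]);cv2.imwrite("pics/f_t.png",capture("top")["img"])
E
```

```text
time_s: 25.4
ee_pos: [0.6543, -0.0384, 0.1109]
eef_rot: [0.743, 0.67, 0.001, 0.001]
contact_force: [6.7, 1.5, 3.3]
finger_gap: 0.0151
```

View pics/f_s.png

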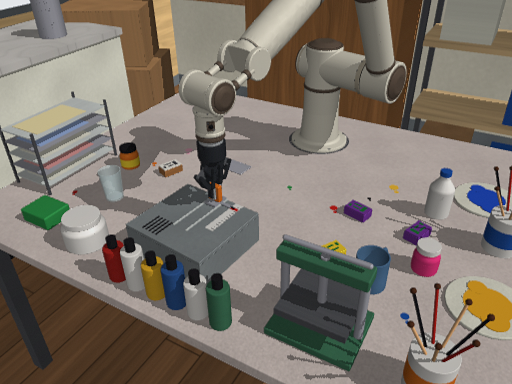

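View pics/f_t.png

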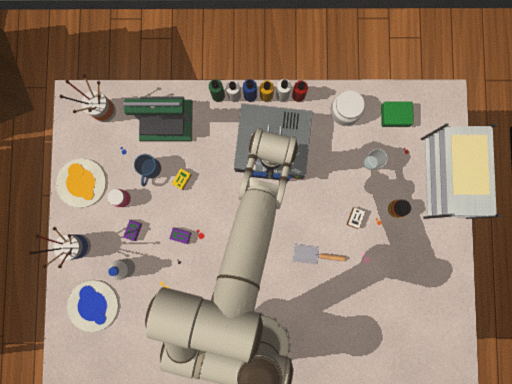

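The tray is shut, with the panel against the box front at (265,175) in the top view. The other objects are where they started, and the handle is held at the mark. Handing in.

```bash
python3 -c "
from rig import order
print(order.job_done())"
```

```text
the job is handed in; nothing more can be done
None
```

The job was handed in at about 25.5 s of the 64 s allowed, with the gripper still holding the shutter handle at the red mark.

- **Block:** I set the green-plate block flat, plate up, in the tray and released it. A picture taken before the tray was shut showed it lying there properly; it is hidden inside the box now.
- **Tray:** I pushed the panel until it stopped moving, with about 13 N on the wrist. The last top view shows it against the box front.
- **Shutter:** I then gripped the handle (50 N set, gap about 15 mm) and pulled it out. It stayed steady through a last hold of 0.8 s.
- **Pointer:** The pictures put the red mark's middle 49.3 mm from where the pointer started (49 to 50 mm across the estimates). The pointer moved 48.3 mm by the tool position and 49.8 mm by the image. These differ by about 1.5 mm, but both put it within about 1 mm of the middle of the 10 mm band. The close-up, uncorrected for the pointer's height, makes it look about 4 mm past the middle, because the pointer stands a few millimetres above the roof.
- **Other objects:** The last pictures show nothing else moved or fallen. Part of the scale was hidden by the arm in the top view, so the final pointer check rests on the scene camera.

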